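# Unlock the collection box with the key from the drawer

## Task

Please pull open the small wooden drawer unit's drawer by its knob, all the way, and take out the key that stands in it. Push the key straight down, fully home, into the lock in the top of the grey collection box (its pins are sticky: push and wiggle it a little to get it past them), then turn it clockwise (seen from above) a quarter turn; the lock springs back, so finish still gripping the key and holding it turned, so that I can lift the lid. Leave the tins, mug, soap and candle standing where they are.

Things in the scene. Friction and masses are not known exactly. Their poses are not given: they have to be found in the camera images.
- unit: Fixed light wooden unit, 150 mm deep, 160 wide, 130 high, one drawer over its whole front. Origin: centre of its underside; -x points out of its front, z up. The key stands upright inside the shut drawer, tip down in the slot of a dark wooden block, x along the drawer's travel; it comes out with the drawer. The top of the drawer's front is 118 mm above the table.
- unit_drawer0_handle (a point): Grip point in the head of the drawer's small round steel knob (about 20 mm across, 35 mm out from the drawer front), 92 mm above the table; axes as the unit's: the drawer is pulled along -x. The knob can be pinched from above, fingers closing along y.
- unit_drawer0 (a joint): Drawer travel in m: 0 shut, 0.094 fully open. It slides with about 1 N of friction and stays where it is left.
- key_bow (a point): Centre of the key's black bow (its head): a flat block 28 mm wide (x), 9 thick (y), 30 high (z, up from tip to bow); at the start 90 mm above the table. Below it: a 12 mm round hub, then a 22 mm flange whose underside is 27 mm below this point and rests on the wooden block. The key pulls straight up and is free after 40 mm.
- key: The key, 82 mm long, about 45 g; origin at the tip of its blade, 67 mm below the bow's centre; axes as key_bow. Flat brass blade 14 mm wide (x), 4.5 thick (y), 30 long with a pointed tip, the same either way round (half turn about z); above it a round neck, 4.4 mm across and 10 long, up to the flange.
- lock_box: Fixed grey steel collection box, 130 mm deep, 180 wide, 70 high, a thin coin slot and, nearer its front, the lock in its top. Origin: centre of its underside; z up. Two pairs of sprung, sticky pins, 18 and 28 mm down the keyway, press on the blade's two edges: each gives way to a push of about 6 to 12 N, twisted up to 0.07 rad to and fro or held steadily.
- lock_mouth (a point): Centre of the keyway's mouth, level with the top of the lock's 34 mm square plate, 77 mm above the table. z up; the slot's long side runs along x. It tapers from 24 x 14.5 mm to 16 x 6.5 at 4 mm depth. The key goes straight down, blade width along x, until its flange sits on the plate (tip 40 mm below this point); only then can it turn.
- plug (a joint): Turn of the lock's inner barrel in rad: 0 at rest, growing clockwise seen from above, stop at 1.55. A weak spring (up to 0.1 N m) turns it back when let go. The blade has about 0.1 rad of play in it, so the key is turned a little more than the barrel.
- tin_fig: a low candle tin, 64 mm across, 45 mm high, near the front edge of the table; leave it alone. Origin: centre of its underside.
- tin_salt: a second low candle tin, 64 mm across, 45 mm high, near the front edge; leave it alone. Origin: centre of its underside.
- mug_cream: a plain mug, 78 mm across, 84 mm high, at the back left; leave it alone. Origin: centre of its underside.
- soap_1: a wrapped bar of soap, 52 x 78 x 26 mm, at the back between the box and the drawer unit; leave it alone. Origin: centre of its underside.
- glass_candle: a candle in a glass, 66 mm across, 101 mm high, at the left; leave it alone. Origin: centre of its underside.

How it is judged:
On the way, in this order (a step that is already met when the one before it is completed fails the run):
1. the drawer is pulled open (at least 75 mm of its 94 mm) (value of joint unit_drawer0 above 0.075 m), for 0.1 s.
2. the key is fully home in the lock, not yet turned (z of key in the frame of lock_mouth below -0.0365 m and horizontal distance between key and lock_mouth below 0.006 m and value of joint plug below 0.4 rad), for 0.1 s.
At the end, for the whole second after the job is handed in: Through the last second the key is home in the lock (tip at least 36.5 mm below the mouth and within 6 mm of its axis), the barrel is turned at least 1.3 rad (75 degrees) clockwise and still, and the fingers grip the key (more than 3 N) (z of key in the frame of lock_mouth below -0.0365 m and horizontal distance between key and lock_mouth below 0.006 m and value of joint plug above 1.3 rad and contact force between the fingers and key above 3 N and velocity of joint plug between -0.1 and 0.1 rad/s); the arm keeps its last pose, push and grip.
It fails at once if a tin, the mug, the soap or the candle is moved by more than 40 mm or tipped by more than 0.5 rad (distance of any of tin_fig, tin_salt, mug_cream, soap_1, glass_candle from where it was at the start of the episode above 0.04 m or angle between any of tin_fig, tin_salt, mug_cream, soap_1, glass_candle's own z axis and vertical above 0.5 rad).
It also fails if it takes over 61 s, if anything falls off the work surface, if the arm or the gripper's body presses on something with over 40 N, if the wrist force passes 120 N, or if a joint passes its speed limit or range.

## Robot

A 7-joint arm with a two-finger parallel gripper is mounted at the origin on a cart in front of the work surface, level with it; the furniture and walls round the work are solid. World frame = base frame: x ahead of the robot, y to its left, z up, the work surface at z = 0. Lengths are in m, angles in rad, forces in N, time in s.
With the tool pointing down it reaches from about 0.35 to 0.9 m from the base axis. Payload 8.1 kg.
Tool frame: the origin (TCP) lies midway between the tips of the shut fingers; the grasp point (between the pads) lies 19 mm behind it (env.grip_point_offset is the distance from the TCP to the grasp point, in m); z points along the fingers, x is the direction in which the jaws open and shut, and the axes are right-handed (so a half turn about z gives the same grasp; the last joint's range is limited). The gripper opens to 92 mm and grips with 3 to 60 N. Pads are 19 mm wide; open, the fingers measure 130 mm over their backs; the gripper's body (75 mm by 190 mm) begins 47 mm behind the grasp point.
Start: joints at [1.033, 0.434, 0.025, 1.573, -0.012, 1.134, -0.075], TCP at [0.263, -0.567, 0.227] pointing down, gripper open.
Joint ranges: [-2.62, 2.62], [-0.44, 2.09], [-1.27, 1.32], [0.08, 2.57], [-1.32, 4.46], [0.12, 2], [-2.74, 2.74]. Speed limits (rad/s): [2.22, 2.22, 3.01, 3.01, 3.14, 3.14, 3.14].

## Interface

Orientations are given as a rotation vector (axis times angle).
In Python, from station import env, grab_frame gives the robot as it stands.
- The arm moves only by the tool servo_tool, never from a script. Its argument "series" is a list of rows, each a list of 7 numbers: the shift along the tool's x, y, z scaled (see below), then the turn, a rotation vector about the tool's x, y, z scaled (see below), then the opening, from -1 (shut) to 1 (fully open), so that 0 is half open. A call has 1 to 20 rows; each row is the pose to reach, as a shift and turn from the pose measured when the call began, along the tool's axes at that moment, turning the shorter way round; what a row does not reach only later rows make up. The controller multiplies each number of a shift by 750 mm and each number of a turn by 180 degrees. A row lasts 1/12 s, in which the tool goes at most 41.7 mm and 7.16 degrees, less where a joint would pass 70% of its speed; a pose out of reach is approached as far as the arm can. A call with a number of a shift or a turn outside -1 to 1 is refused whole. A call with a gripper value outside its range is refused whole. The fingers move at their own pace and stop on an object; "grip_force" is the grip in N (left out, the last holds). Time passes only in rows, so rows that repeat a pose let the fingers close. It gives the time, the measured TCP pose, the force and the opening at its end, in the units of the state.
- env.observe(): the state, without advancing time (a new reading comes with each control period).
- grab_frame(name): name is "scene" or "top" or "wrist"; returns a dict with "frame" (480x640x3 uint8, red, green, blue), "fovy" (degrees; the focal length in pixels is half the picture's height over the tangent of half this angle, whatever the lens; pixels are square), "cx", "cy" (the principal point, pixels), "D" ([k1, k2, p1, p2, k3] as OpenCV has them; the pictures are not rectified), "origin" and "orientation" of the camera in the world; the wrist camera has in their place "hand_eye" (4x4, takes a point from camera to tool coordinates, whose origin is the TCP and whose axes are the tool frame's). Camera axes: x right, y down, z forward; pixel columns grow to the right and rows downward; lengths in m; the calibration is good to about 2 mm. A picture is of the moment at which its call begins: read the wrist's pose just before it. There is no depth.
- env.hand_in(): hands the job in, once; it reports no verdict.
The state is a dict: "t": time; "joints": joint angles; "qd": joint speeds; "joint_efforts": joint torques, N m; "ee_pos": TCP position; "tcp_rot": TCP orientation; "ft_force": force on the tool from outside, world axes, zero at the start; "ft_torque": the same for the moment, N m; "width": finger opening in m.
Only numpy, scipy, OpenCV 4.12 (cv2) and the standard library are available. Lean on these libraries where they do the work, as an engineer would, in place of code of your own. Each camera call takes 0.05 s, during which the arm holds its last target.

## Working session

There is one attempt and no reset: what is moved stays moved. The work goes in short steps, Python scripts to look and compute and a tool call to move; the robot and the scene stay as the last step left them, time stands still between calls to the robot, and variables do not carry over. Pictures are saved under pics/ and viewed, and the job is handed in when it is done.

Besides the shell and the picture viewer there is one more tool, called after ">>>" as a command line: name --pt "numbers of a row" for each row, then --argument value for the rest. servo_tool: Moves the arm, as the interface text tells. Shifts and turns lie within -1 to 1; 1 stands for 750 mm of shift or 180 degrees of turn. Its arguments: {"type":"object","properties":{"series":{"type":"array","items":{"type":"array","items":{"type":"number","minimum":-1,"maximum":1}}},"grip_force":{"type":"number"}},"required":["series"]}

```bash
mkdir -p pics; ls; python3 - <<'E'
from station import env, grab_frame
import cv2
s=env.observe(); print(s)
for n in ["scene","top","wrist"]:
    g=grab_frame(n); cv2.imwrite(f"pics/{n}0.png",g["frame"][:,:,::-1])
    print(n,{k:v for k,v in g.items() if k!="frame"})
E
```

```text
pics
{'t': 0.0, 'joints': array([ 1.03339476,  0.4352312 ,  0.02499219,  1.57411818, -0.01159626,
        1.13400616, -0.07509459]), 'qd': array([ 0.00164881,  0.00069002, -0.00174131, -0.00113802,  0.00019784,
        0.00105632, -0.00154989]), 'joint_efforts': array([ 7.08378211e-04, -6.67844439e+01,  9.85503606e-01, -3.14454317e+01,
       -6.04390120e-02,  4.30481869e-02,  1.52814414e-04]), 'ee_pos': array([ 0.2629824 , -0.56639801,  0.22593195]), 'tcp_rot': array([-2.64761306e+00,  1.68971568e+00,  2.26501593e-03]), 'ft_force': array([0.14020105, 0.40240225, 0.44385775]), 'ft_torque': array([-0.0147051 , -0.04801024, -0.04653095]), 'width': 0.0916873547649956}
scene {'fovy': 42.90141047915525, 'cx': 310.6757376969726, 'cy': 242.22783507348595, 'D': array([0.03711221, 0.        , 0.        , 0.        , 0.        ]), 'origin': array([-0.23641585,  0.63983004,  0.99997712]), 'orientation': array([-1.19791153,  2.31454974, -0.96795373])}
top {'fovy': 51.99661880379962, 'cx': 316.35392107449974, 'cy': 244.51643911940255, 'D': array([-0.04498827,  0.        ,  0.        ,  0.        ,  0.        ]), 'origin': array([0.47812293, 0.1024328 , 1.08280009]), 'orientation': array([-2.18782923,  2.20581106, -0.02871215])}
wrist {'fovy': 65.0979249680949, 'cx': 317.98521835085086, 'cy': 241.23673877680474, 'D': array([-0.04284497,  0.        ,  0.        ,  0.        ,  0.        ]), 'hand_eye': array([[ 9.99999501e-01,  5.86550010e-04,  8.09247632e-04,
        -2.47328902e-04],
       [-7.94899786e-04,  9.57564398e-01,  2.88218306e-01,
        -7.77963602e-02],
       [-6.05852271e-04, -2.88218805e-01,  9.57564386e-01,
        -1.57609531e-01],
       [ 0.00000000e+00,  0.00000000e+00,  0.00000000e+00,
         1.00000000e+00]])}
```

View pics/scene0.png

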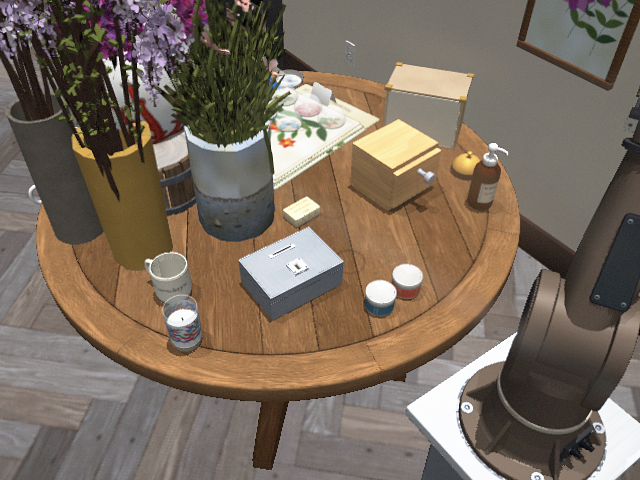

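View pics/top0.png

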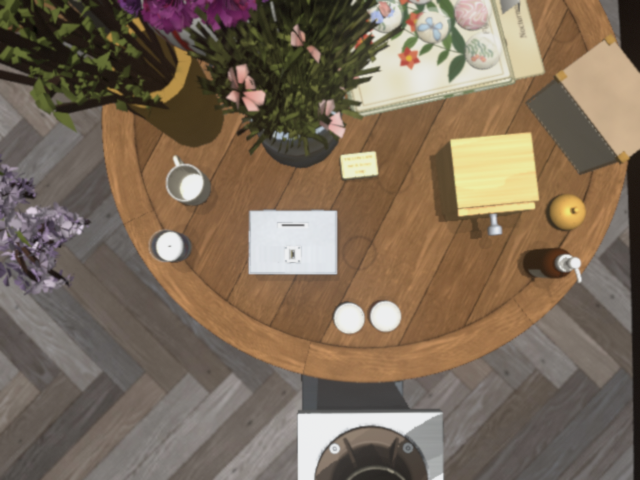

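The top view shows the unit at about (495,175) px with its knob at (495,228), and the box lock at about (292,255). I'll enlarge these areas.

```bash
cat > h.py <<'E'
import numpy as np, cv2
from scipy.spatial.transform import Rotation as R
from station import env, grab_frame
def cam(g,s=None):
    f=240/np.tan(np.radians(g["fovy"])/2)
    K=np.array([[f,0,g["cx"]],[0,f,g["cy"]],[0,0,1.]])
    if "hand_eye" in g:
        T=np.eye(4);T[:3,:3]=R.from_rotvec(s["tcp_rot"]).as_matrix();T[:3,3]=s["ee_pos"]
        H=T@np.array(g["hand_eye"]); return K,np.array(g["D"],float),H[:3,3],H[:3,:3]
    return K,np.array(g["D"],float),np.array(g["origin"]),R.from_rotvec(g["orientation"]).as_matrix()
def ray(c,px):
    K,D,o,M=c
    p=cv2.undistortPoints(np.array([[px]],float),K,D)[0,0]
    return o,M@np.array([p[0],p[1],1])
def atz(c,px,z):
    o,d=ray(c,px); return o+d*(z-o[2])/d[2]
def proj(c,P):
    K,D,o,M=c
    rv=cv2.Rodrigues(M.T)[0]
    return cv2.projectPoints(np.array(P,float).reshape(-1,3),rv,-M.T@o,K,D)[0].reshape(-1,2)
def crop(im,x0,y0,w,h,k,name):
    c=cv2.resize(im[y0:y0+h,x0:x0+w],None,fx=k,fy=k,interpolation=cv2.INTER_CUBIC)
    cv2.imwrite(name,c[:,:,::-1])
def state():
    s=env.observe(); print("t",round(s["t"],2),"pos",s["ee_pos"].round(4),"rot",s["tcp_rot"].round(4),"F",s["ft_force"].round(1),"M",s["ft_torque"].round(2),"w",round(s["width"],4),"q",s["joints"].round(2)); return s
E
python3 - <<'E'
from h import *
im=cv2.imread("pics/top0.png")[:,:,::-1]
crop(im,440,120,110,130,4,"pics/tu.png")
crop(im,240,200,110,85,7,"pics/tb.png")
E
```

```text
(no output)
```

View pics/tu.png

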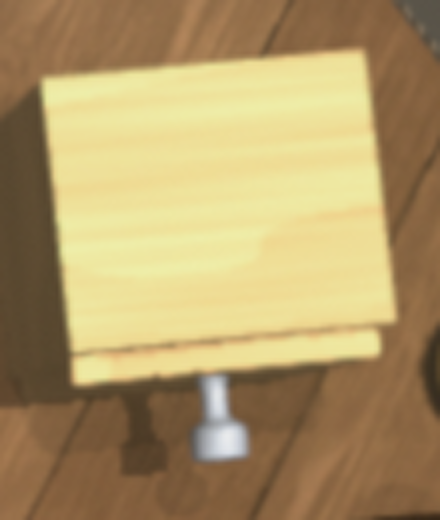

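View pics/tb.png

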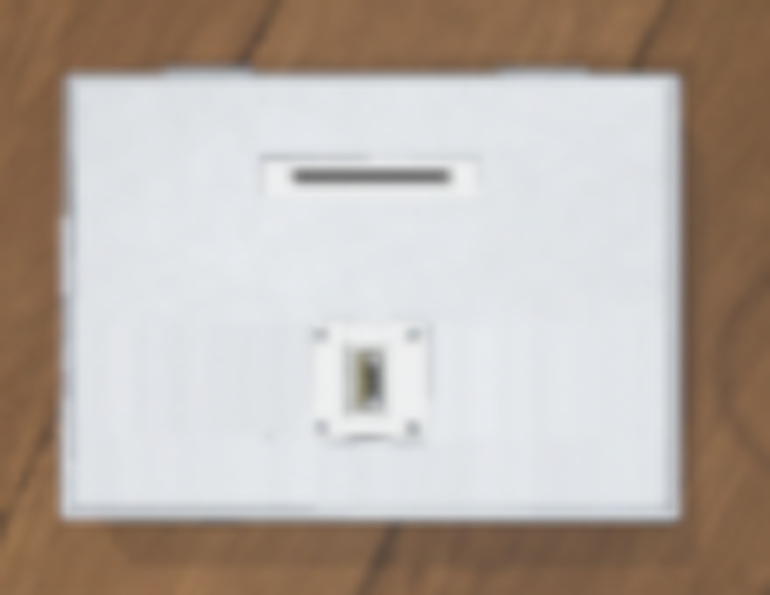

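```bash
cat > m.py <<'E'
from h import *
g=grab_frame("top");c=cam(g)
def P(x0,y0,k,p,z): return atz(c,[x0+(p[0]+.5)/k-.5,y0+(p[1]+.5)/k-.5],z)
u=[P(440,120,4,p,.13) for p in [(43,78),(365,50),(397,321),(72,353)]]
print(np.round(u,4)); 
for i in range(4): print(np.linalg.norm(u[i]-u[(i+1)%4]))
f=u[3]-u[2]; print("unit yaw from front/back edge",np.arctan2(-f[0],f[1]),"side",[np.arctan2(d[1],d[0]) for d in (u[0]-u[3],u[1]-u[2])])
print("centre",np.mean(u,0)); print("knob",P(440,120,4,(221,443),.092),"stem",P(440,120,4,(214,380),.092))
print("front edge top",P(440,120,4,(73,384),.118),P(440,120,4,(380,356),.118))
b=[P(240,200,7,p,.07) for p in [(66,74),(680,74),(680,517),(63,519)]]
print(np.round(b,4));
for i in range(4): print(np.linalg.norm(b[i]-b[(i+1)%4]))
print("plate",[P(240,200,7,p,.077).round(4) for p in [(312,326),(430,326),(428,438),(312,436)]])
print("slot",P(240,200,7,(365,380),.077),"box c",np.mean(b,0))
for n,p in dict(tin=(349,318),tin2=(385,316)).items(): print(n,atz(c,p,.045))
E
python3 m.py
```

```text
[[ 0.7183 -0.1509  0.13  ]
 [ 0.7316 -0.3104  0.13  ]
 [ 0.5976 -0.3221  0.13  ]
 [ 0.583  -0.1621  0.13  ]]
0.16013052128997718
0.1345318355664305
0.160724568233179
0.13575867323304286
unit yaw from front/back edge 0.09104097423668303 side [np.float64(0.08263931182070212), np.float64(0.08701316786744975)]
centre [ 0.65760926 -0.23637134  0.13      ]
knob [ 0.54098452 -0.24737044  0.092     ] stem [ 0.57293555 -0.24453912  0.092     ]
front edge top [ 0.56898386 -0.16557778  0.118     ] [ 0.58177213 -0.31846513  0.118     ]
[[0.5886 0.2528 0.07  ]
 [0.5869 0.0713 0.07  ]
 [0.4565 0.0725 0.07  ]
 [0.4572 0.254  0.07  ]]
0.18151281712048217
0.13046679040343945
0.18150932452252372
0.13142710709430838
plate [array([0.5132, 0.1798, 0.077 ]), array([0.5129, 0.1452, 0.077 ]), array([0.4802, 0.146 , 0.077 ]), array([0.4811, 0.1799, 0.077 ])]
slot [0.49728964 0.16434409 0.077     ] box c [0.52230727 0.16264077 0.07      ]
tin [0.36221991 0.04683577 0.045     ]
tin2 [ 0.36579718 -0.02877763  0.045     ]
```

View pics/wrist0.png

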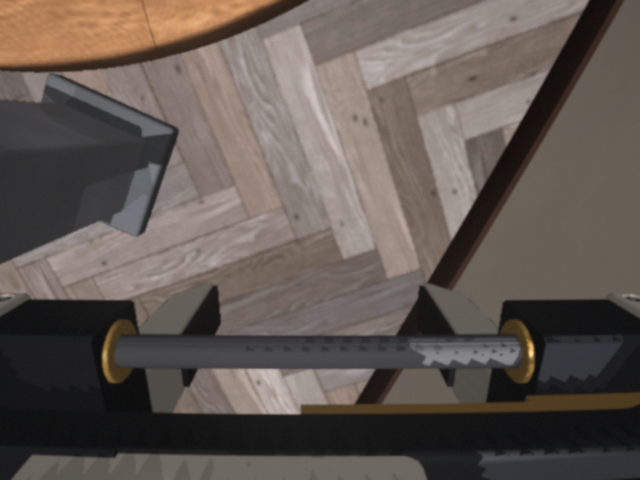

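```bash
python3 - <<'E'
from h import *
s=state()
g=grab_frame("scene");cs=cam(g); g2=grab_frame("top");ct=cam(g2)
print("bottle base",atz(cs,(481,204),0))
for z in (.1,.15,.18): print(z,atz(cs,(490,148),z),atz(ct,(573,263),z), "body top", atz(ct,(553,262),z), atz(cs,(487,162),z))
# check knob by two views
print("proj knob in scene",proj(cs,[.541,-.2474,.092]),proj(cs,[.4973,.1643,.077]))
crop(g["frame"],410,150,50,50,10,"pics/sk.png");crop(g["frame"],270,240,60,50,10,"pics/sl.png")
crop(g2["frame"],510,230,90,70,7,"pics/bt.png")
E
```

```text
t 0.2 pos [ 0.2631 -0.5666  0.2263] rot [-2.6479e+00  1.6899e+00  1.3000e-03] F [0.1 0.2 0.1] M [-0.01  0.07 -0.01] w 0.0921 q [ 1.03  0.43  0.03  1.57 -0.01  1.13 -0.08]
bottle base [ 0.46371012 -0.36593827  0.        ]
0.1 [ 0.52946251 -0.43890248  0.1       ] [ 0.47362725 -0.40179424  0.1       ] body top [ 0.47602952 -0.36097011  0.1       ] [ 0.49387428 -0.39065389  0.1       ]
0.15 [ 0.48691263 -0.37897137  0.15      ] [ 0.47385597 -0.37614167  0.15      ] body top [ 0.47613603 -0.33739447  0.15      ] [ 0.45330158 -0.33340332  0.15      ]
0.18 [ 0.4613827 -0.3430127  0.18     ] [ 0.4739932  -0.36075012  0.18      ] body top [ 0.47619993 -0.32324908  0.18      ] [ 0.42895796 -0.29905299  0.18      ]
proj knob in scene [[429.02476643 176.31475957]] [[296.15549126 264.48617638]]
```

View pics/sk.png

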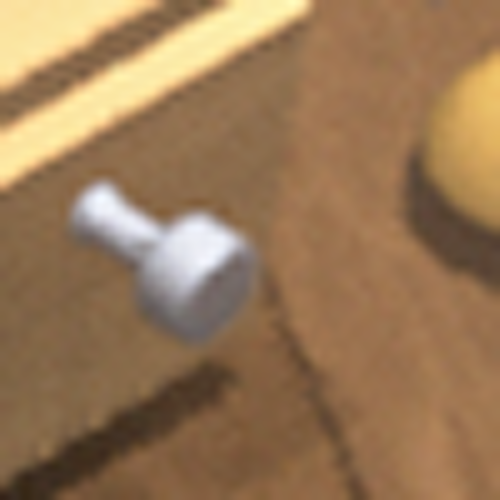

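View pics/sl.png

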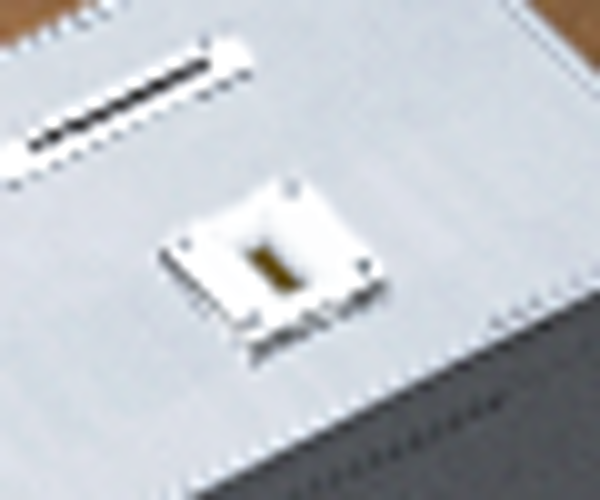

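View pics/bt.png

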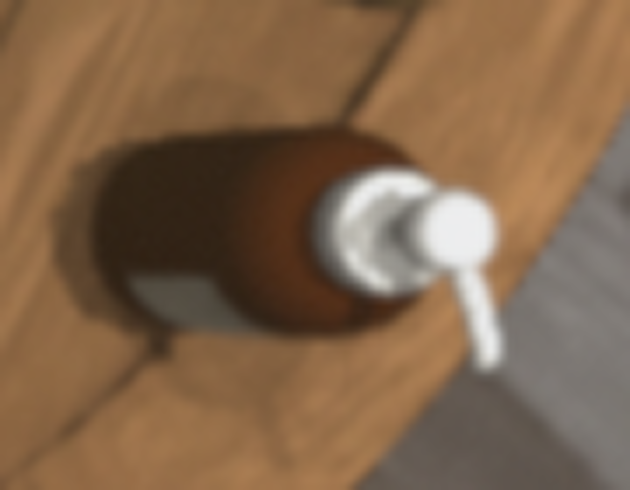

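```bash
cat >> h.py <<'E'
def Rd(a): # tool down, tool x at world angle a (rad)
    x=np.array([np.cos(a),np.sin(a),0]);z=np.array([0,0,-1.]);return np.stack([x,np.cross(z,x),z],1)
def row(s,pos,a):
    M=R.from_rotvec(s["tcp_rot"]).as_matrix()
    d=M.T@(np.array(pos)-s["ee_pos"])/.75
    r=R.from_matrix(M.T@Rd(a)).as_rotvec()/np.pi
    print("row",np.r_[d,r].round(4).tolist())
E
python3 - <<'E'
from h import *
s=state()
row(s,[.263,-.5666,.33],np.radians(-65)); row(s,[.4,-.3,.33],np.pi/2+.087); row(s,[.541,-.2474,.25],np.pi/2+.087)
E
```

```text
t 0.3 pos [ 0.2632 -0.5667  0.2265] rot [-2.648e+00  1.690e+00  7.000e-04] F [ 0.5  1.3 -0.6] M [ 0.01 -0.05 -0.  ] w 0.0922 q [ 1.03  0.43  0.02  1.57 -0.01  1.13 -0.08]
row [-0.0003, 0.0002, -0.138, 0.0, 0.0002, -0.0005]
row [-0.2458, -0.3152, -0.1379, -0.0002, 0.0001, -0.8893]
row [-0.2302, -0.5153, -0.0313, -0.0002, 0.0001, -0.8893]
```

>>> servo_tool --pt "0 0 -0.14 0 0 -0.1 1" --pt "0 0 -0.14 0 0 -0.2 1" --pt "-0.12 -0.15 -0.14 0 0 -0.3 1" --pt "-0.2458 -0.3152 -0.138 0 0 -0.5 1" --pt "-0.2458 -0.3152 -0.138 0 0 -0.7 1" --pt "-0.2458 -0.3152 -0.138 0 0 -0.889 1" --pt "-0.2458 -0.3152 -0.138 0 0 -0.889 1" --pt "-0.2458 -0.3152 -0.138 0 0 -0.889 1" --pt "-0.2458 -0.3152 -0.138 0 0 -0.889 1" --pt "-0.2458 -0.3152 -0.138 0 0 -0.889 1" --pt "-0.2458 -0.3152 -0.138 0 0 -0.889 1" --pt "-0.2458 -0.3152 -0.138 0 0 -0.889 1" --pt "-0.2458 -0.3152 -0.138 0 0 -0.889 1" --pt "-0.2458 -0.3152 -0.138 0 0 -0.889 1" --pt "-0.2458 -0.3152 -0.138 0 0 -0.889 1" --pt "-0.2458 -0.3152 -0.138 0 0 -0.889 1" --pt "-0.2458 -0.3152 -0.138 0 0 -0.889 1" --pt "-0.2458 -0.3152 -0.138 0 0 -0.889 1" --pt "-0.2458 -0.3152 -0.138 0 0 -0.889 1" --pt "-0.2458 -0.3152 -0.138 0 0 -0.889 1"

```text
t: 1.97
ee_pos: [0.3999, -0.3, 0.33]
tcp_rot: [-2.432, -1.987, 0.0]
ft_force: [0.3, 0.5, -0.4]
width: 0.0915
```

```bash
python3 - <<'E'
from h import *
s=state()
g=grab_frame("wrist");cv2.imwrite("pics/w1.png",g["frame"][:,:,::-1]);c=cam(g,s)
print("proj knob",proj(c,[.541,-.2474,.092]),"pump",proj(c,[.475,-.369,.16]))
row(s,[.541,-.2474,.18],np.pi/2+.087)
E
```

```text
t 1.97 pos [ 0.3999 -0.3     0.33  ] rot [-2.4325 -1.9873  0.    ] F [ 0.3  0.5 -0.4] M [ 0.13 -0.14 -0.02] w 0.0915 q [ 0.95  0.2  -0.49  1.67  0.1   1.29  1.81]
proj knob [[385.86471661 312.02014774]] pump [[263.2755946  307.47961286]]
row [0.1062, 0.1705, 0.2, -0.0001, -0.0001, -0.0916]
```

View pics/w1.png

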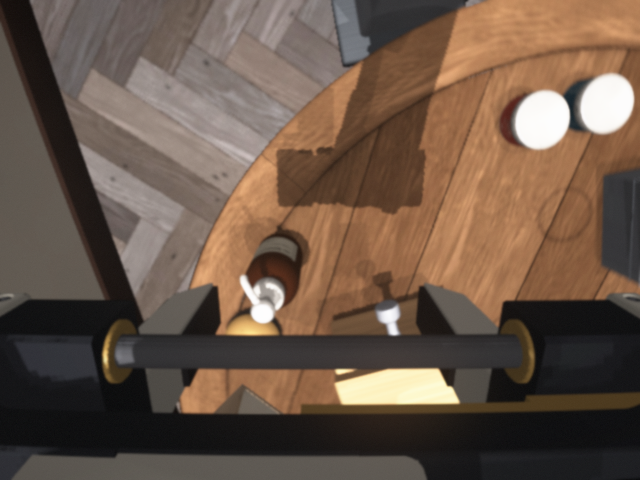

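>>> servo_tool --pt "0.053 0.085 0 0 0 -0.04 0.2" --pt "0.107 0.1705 0 0 0 -0.0916 0" --pt "0.107 0.1705 0.08 0 0 -0.0916 -0.2" --pt "0.107 0.1705 0.14 0 0 -0.0916 -0.2" --pt "0.107 0.1705 0.2 0 0 -0.0916 -0.2" --pt "0.107 0.1705 0.2 0 0 -0.0916 -0.2" --pt "0.107 0.1705 0.2 0 0 -0.0916 -0.2" --pt "0.107 0.1705 0.2 0 0 -0.0916 -0.2"

```text
t: 2.68
ee_pos: [0.5393, -0.2449, 0.1781]
tcp_rot: [-2.109, -2.321, 0.002]
ft_force: [0.5, 0.3, 0.8]
width: 0.0432
```

```bash
python3 - <<'E'
from h import *
s=state()
g=grab_frame("wrist");cv2.imwrite("pics/w2.png",g["frame"][:,:,::-1]);c=cam(g,s)
print("proj knob",proj(c,[.541,-.2474,.092]),"pump",proj(c,[.475,-.369,.16]))
row(s,[.541,-.2465,.075],np.pi/2+.087)
E
```

```text
t 2.68 pos [ 0.5393 -0.2449  0.1781] rot [-2.1093 -2.321   0.0025] F [0.5 0.3 0.8] M [ 0.1  -0.18 -0.03] w 0.0432 q [ 0.71  0.49 -0.54  1.68  0.28  1.06  1.75]
proj knob [[313.58319317 250.80650552]] pump [[ 63.01286868 137.10651436]]
row [-0.0028, 0.0027, 0.1375, -0.0015, -0.0009, 0.0027]
```

View pics/w2.png

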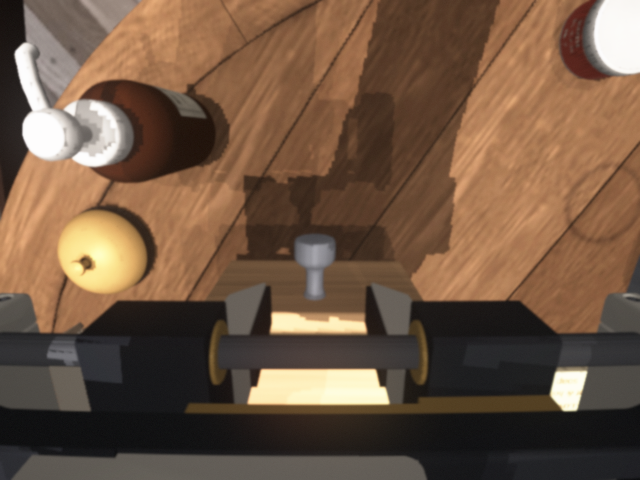

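>>> servo_tool --pt "-0.002 0.0027 0.05 0 0 0 -0.2" --pt "-0.002 0.0027 0.1 0 0 0 -0.2" --pt "-0.002 0.0027 0.1375 0 0 0 -0.2" --pt "-0.002 0.0027 0.1375 0 0 0 -0.4" --pt "-0.002 0.0027 0.1375 0 0 0 -0.8" --pt "-0.002 0.0027 0.1375 0 0 0 -1" --pt "-0.002 0.0027 0.1375 0 0 0 -1" --pt "-0.002 0.0027 0.1375 0 0 0 -1" --grip_force 20

```text
t: 3.4
ee_pos: [0.5425, -0.2467, 0.0791]
tcp_rot: [-2.113, -2.324, 0.0]
ft_force: [-4.3, 3.7, -4.2]
width: 0.0271
```

```bash
python3 - <<'E'
from h import *
s=state()
u=-np.array([np.cos(.087),np.sin(.087),0]); row(s,s["ee_pos"]+.096*u,np.pi/2+.087)
E
```

```text
t 3.4 pos [ 0.5425 -0.2467  0.0791] rot [-2.1130e+00 -2.3237e+00  3.0000e-04] F [-4.3  3.7 -4.2] M [ 0.87  0.83 -0.09] w 0.0271 q [ 0.68  0.6  -0.5   1.77  0.36  0.86  1.68]
row [0.001, -0.128, 0.0001, -0.0002, -0.0001, 0.0025]
```

>>> servo_tool --pt "0 0 0.003 0 0 0 -1" --pt "0 0 0.003 0 0 0 -1" --pt "0 0 0.003 0 0 0 -1"

```text
t: 3.65
ee_pos: [0.5425, -0.2467, 0.0791]
tcp_rot: [2.114, 2.324, -0.001]
ft_force: [-5.9, 3.5, 0.8]
width: 0.0268
```

```bash
python3 - <<'E'
from h import *
s=state()
g=grab_frame("wrist");cv2.imwrite("pics/w3.png",g["frame"][:,:,::-1])
u=-np.array([np.cos(.087),np.sin(.087),0]); row(s,s["ee_pos"]+.097*u,np.pi/2+.087)
E
```

```text
t 3.65 pos [ 0.5425 -0.2467  0.0791] rot [ 2.1138e+00  2.3238e+00 -9.0000e-04] F [-5.9  3.5  0.8] M [0.89 1.24 0.  ] w 0.0268 q [ 0.68  0.6  -0.5   1.77  0.36  0.86  1.68]
row [0.001, -0.1293, 0.0, -0.0001, 0.0002, 0.0024]
```

View pics/w3.png

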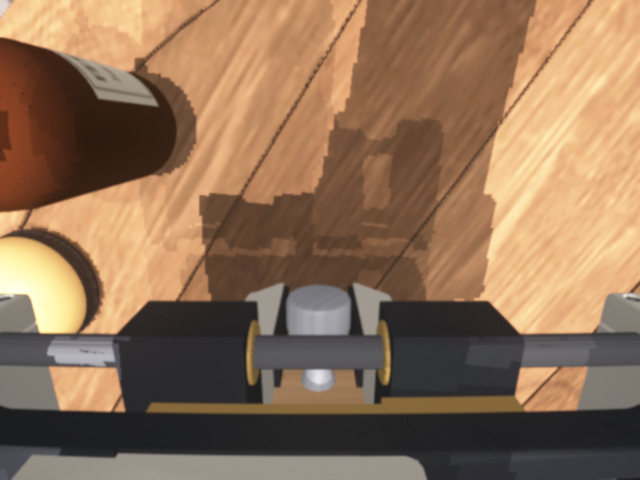

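>>> servo_tool --pt "0 -0.015 0 0 0 0 -1" --pt "0 -0.03 0 0 0 0 -1" --pt "0.0003 -0.045 0 0 0 0 -1" --pt "0.0003 -0.045 0 0 0 0 -1"

```text
t: 4.03
ee_pos: [0.5061, -0.2499, 0.0797]
tcp_rot: [-2.115, -2.322, 0.003]
ft_force: [-0.5, 3.2, -12.0]
width: 0.0267
```

```bash
python3 - <<'E'
from h import *
s=state()
g=grab_frame("top");crop(g["frame"],430,120,130,130,4,"pics/t4.png")
E
```

```text
t 4.03 pos [ 0.5061 -0.2499  0.0797] rot [-2.1145 -2.3222  0.0031] F [ -0.5   3.2 -12. ] M [ 0.85  0.09 -0.04] w 0.0267 q [ 0.72  0.56 -0.5   1.85  0.36  0.83  1.7 ]
```

View pics/t4.png

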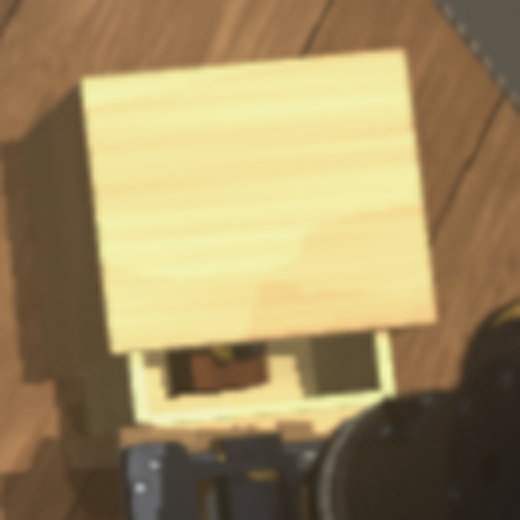

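>>> servo_tool --pt "0 -0.02 0.001 0 0 0 -1" --pt "0 -0.04 0.001 0 0 0 -1" --pt "0 -0.06 0.001 0 0 0 -1" --pt "0 -0.075 0.001 0 0 0 -1" --pt "0 -0.082 0.001 0 0 0 -1" --pt "0 -0.082 0.001 0 0 0 -1"

```text
t: 4.58
ee_pos: [0.4481, -0.255, 0.0803]
tcp_rot: [2.111, 2.32, 0.004]
ft_force: [7.1, 6.0, -13.6]
width: 0.027
```

```bash
python3 - <<'E'
from h import *
s=state()
g=grab_frame("top");crop(g["frame"],430,120,130,130,4,"pics/t5.png")
E
```

```text
t 4.58 pos [ 0.4481 -0.255   0.0803] rot [2.111  2.3204 0.0045] F [  7.1   6.  -13.6] M [ 1.36 -1.67 -0.05] w 0.027 q [ 0.8   0.49 -0.52  1.97  0.35  0.76  1.75]
```

View pics/t5.png

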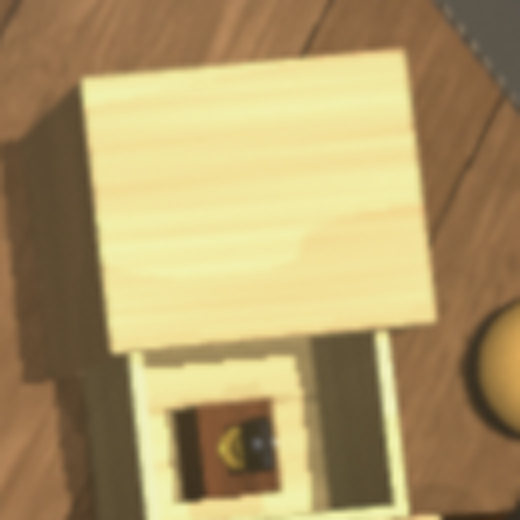

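>>> servo_tool --pt "0 0 0.001 0 0 0 0.2" --pt "0 0 0.001 0 0 0 0.2" --pt "0 0 0 0 0 0 0.2" --pt "0 0 -0.05 0 0 0 0.2" --pt "0 0 -0.1 0 0 0 0.2" --pt "0 0 -0.15 0 0 0 0.2" --pt "0 0 -0.17 0 0 0 0.2" --pt "0 0 -0.17 0 0 0 0.2"

```text
t: 5.3
ee_pos: [0.45, -0.2564, 0.2128]
tcp_rot: [2.106, 2.314, 0.005]
ft_force: [0.2, 0.3, -0.8]
width: 0.055
```

```bash
python3 - <<'E'
from h import *
s=state()
g=grab_frame("wrist");cv2.imwrite("pics/w6.png",g["frame"][:,:,::-1])
g=grab_frame("top");crop(g["frame"],440,190,120,90,6,"pics/t6.png")
E
```

```text
t 5.3 pos [ 0.45   -0.2564  0.2128] rot [2.1064 2.3135 0.0055] F [ 0.2  0.3 -0.8] M [ 0.15 -0.18  0.  ] w 0.055 q [ 0.88  0.33 -0.59  1.82  0.22  1.04  1.87]
```

View pics/w6.png

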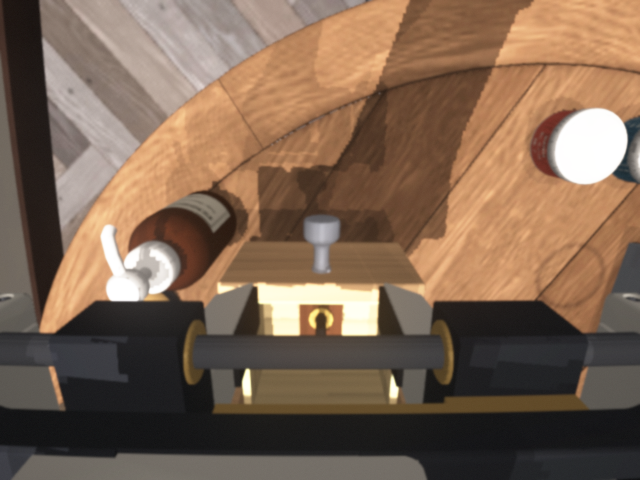

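View pics/t6.png

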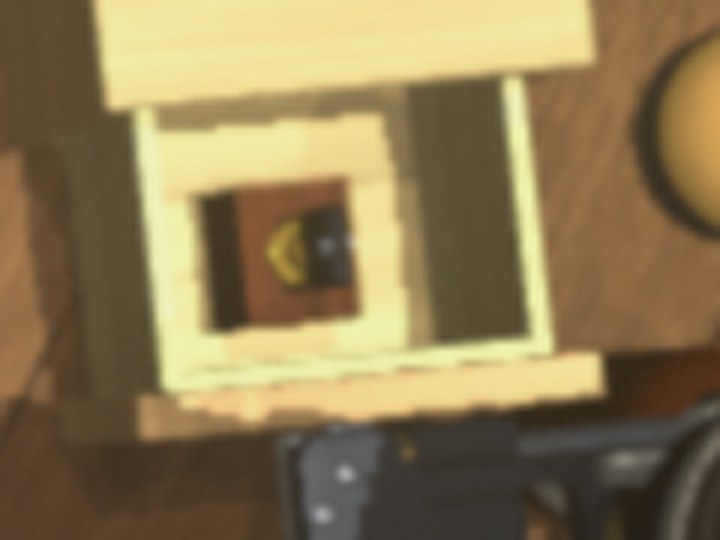

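```bash
python3 - <<'E'
from h import *
s=state()
g=grab_frame("top");c=cam(g)
for p in [(332,245),(345,245),(320,248)]: print(p,atz(c,[440+(p[0]+.5)/6-.5,190+(p[1]+.5)/6-.5],.105))
row(s,[.52,-.25,.19],np.pi/2+.087)
E
```

```text
t 5.4 pos [ 0.4477 -0.2557  0.2087] rot [2.1106 2.318  0.0031] F [ 0.3  0.7 -0.6] M [ 0.09 -0.11 -0.  ] w 0.0549 q [ 0.88  0.34 -0.59  1.83  0.22  1.03  1.87]
(332, 245) [ 0.54007584 -0.24286265  0.105     ]
(345, 245) [ 0.54004197 -0.24721885  0.105     ]
(320, 248) [ 0.53910843 -0.23882053  0.105     ]
row [-0.0013, 0.0965, 0.0255, 0.0019, 0.0011, 0.0021]
```

>>> servo_tool --pt "0 0.05 0 0 0 0 0.2" --pt "0 0.1 0.01 0 0 0.002 0" --pt "-0.001 0.123 0.024 0.002 0.001 0.002 -0.1" --pt "-0.001 0.123 0.024 0.002 0.001 0.002 -0.1" --pt "-0.001 0.123 0.024 0.002 0.001 0.002 -0.1" --pt "-0.001 0.123 0.024 0.002 0.001 0.002 -0.1"

```text
t: 5.95
ee_pos: [0.5379, -0.2475, 0.1887]
tcp_rot: [-2.119, -2.313, 0.003]
ft_force: [-0.1, 0.8, -0.6]
width: 0.0411
```

```bash
python3 - <<'E'
from h import *
s=state()
g=grab_frame("wrist");cv2.imwrite("pics/w7.png",g["frame"][:,:,::-1]);c=cam(g,s)
crop(g["frame"],240,180,160,120,5,"pics/w7c.png")
print(proj(c,[[.54,-.247,.105],[.54,-.247,.09]]))
E
```

```text
t 5.95 pos [ 0.5379 -0.2475  0.1887] rot [-2.119  -2.3133  0.0033] F [-0.1  0.8 -0.6] M [ 0.05 -0.09  0.  ] w 0.0411 q [ 0.73  0.48 -0.56  1.67  0.28  1.08  1.74]
[[318.11959676 252.85493281]
 [318.0726226  246.21616074]]
```

View pics/w7.png

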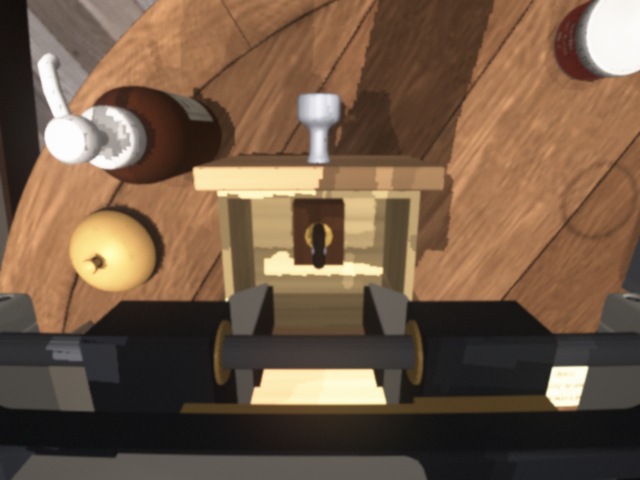

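View pics/w7c.png

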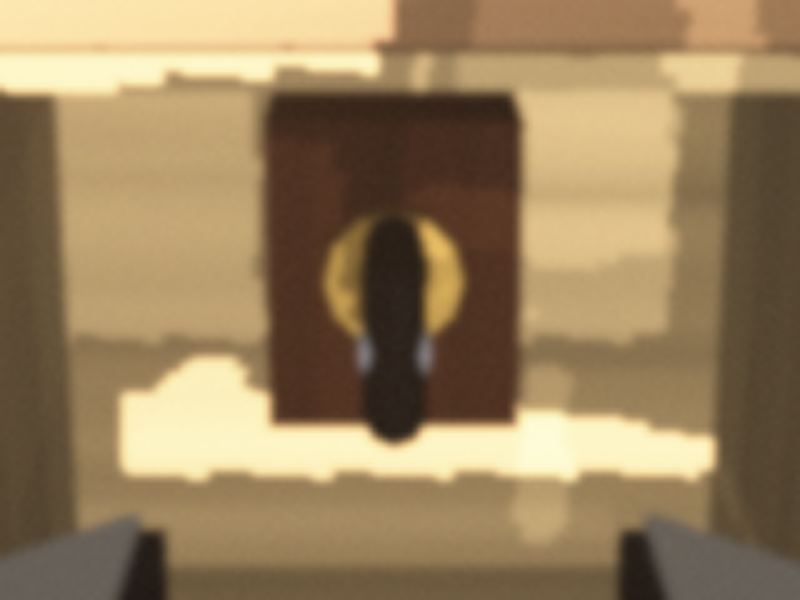

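```bash
python3 - <<'E'
from h import *
s=env.observe(); g=grab_frame("wrist");c=cam(g,s)
def P(p,z): return atz(c,[240+(p[0]+.5)/5-.5,180+(p[1]+.5)/5-.5],z).round(4)
print("flange c",P((394,281),.066),"l/r",P((323,281),.066),P((465,281),.066),"top",P((394,212),.066))
print("bow ends: bottom row at top edge",P((394,440),.105),"top row",P((394,215),.105),P((394,215),.075))
print(proj(c,[[.54+d*np.cos(.087),-.247+d*np.sin(.087),z] for z in(.105,.075) for d in(-.014,.014)]))
E
```

```text
flange c [ 0.5393 -0.2471  0.066 ] l/r [ 0.5402 -0.2581  0.066 ] [ 0.5383 -0.2361  0.066 ] top [ 0.5283 -0.2481  0.066 ]
bow ends: bottom row at top edge [ 0.5508 -0.2462  0.105 ] top row [ 0.5191 -0.249   0.105 ] [ 0.5265 -0.2482  0.075 ]
[[318.61822411 232.70305042]
 [318.56447662 271.85028998]
 [318.50057243 221.9839408 ]
 [318.45563324 257.53029827]]
```

```bash
python3 - <<'E'
from h import *
s=state()
row(s,[.5393,-.247,.072],np.pi/2+.087)
E
```

```text
t 6.05 pos [ 0.5379 -0.248   0.1898] rot [-2.1212 -2.3137  0.0028] F [-0.5 -1.1  0.6] M [ 0.08 -0.16 -0.03] w 0.0413 q [ 0.73  0.48 -0.56  1.66  0.28  1.08  1.74]
row [0.001, 0.0024, 0.157, -0.001, -0.0003, -0.0001]
```

>>> servo_tool --pt "0.001 0.002 0.04 0 0 0 -0.1" --pt "0.001 0.002 0.08 0 0 0 -0.1" --pt "0.001 0.002 0.12 0 0 0 -0.1" --pt "0.001 0.002 0.145 -0.001 0 0 -0.1" --pt "0.001 0.0024 0.157 -0.001 0 0 -0.1" --pt "0.001 0.0024 0.157 -0.001 0 0 -0.1" --pt "0.001 0.0024 0.157 -0.001 0 0 -0.1"

```text
t: 6.63
ee_pos: [0.5394, -0.2473, 0.0729]
tcp_rot: [2.123, 2.315, 0.001]
ft_force: [-0.1, 0.1, 0.2]
width: 0.0411
```

```bash
python3 - <<'E'
from h import *
s=state()
g=grab_frame("wrist");cv2.imwrite("pics/w8.png",g["frame"][:,:,::-1])
row(s,[.5393,-.247,.072],np.pi/2+.087)
E
```

```text
t 6.63 pos [ 0.5394 -0.2473  0.0729] rot [2.1234e+00 2.3153e+00 9.0000e-04] F [-0.1  0.1  0.2] M [ 0.06 -0.15 -0.02] w 0.0411 q [ 0.69  0.61 -0.51  1.78  0.38  0.85  1.66]
row [0.0004, -0.0001, 0.0012, 0.0001, -0.0001, -0.0002]
```

View pics/w8.png

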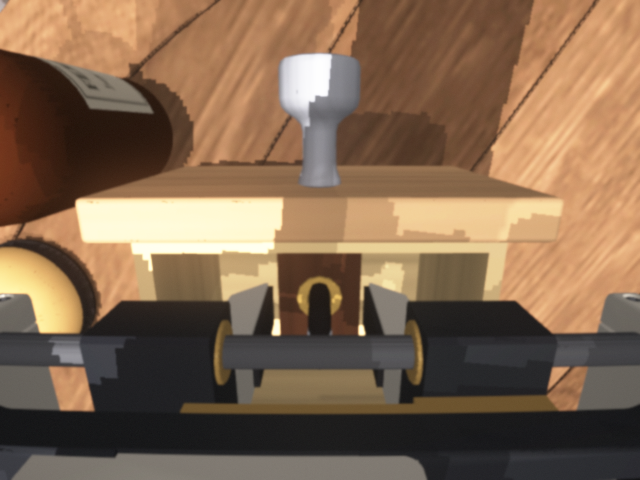

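>>> servo_tool --pt "0 0 0.001 0 0 0 -0.5" --pt "0 0 0.001 0 0 0 -1" --pt "0 0 0.001 0 0 0 -1" --pt "0 0 0.001 0 0 0 -1" --pt "0 0 0.001 0 0 0 -1" --pt "0 0 0.001 0 0 0 -1" --pt "0 0 0.001 0 0 0 -1" --grip_force 60

```text
t: 7.27
ee_pos: [0.5402, -0.2474, 0.073]
tcp_rot: [2.122, 2.314, 0.002]
ft_force: [-0.7, 0.8, 3.2]
width: 0.0088
```

```bash
python3 - <<'E'
from h import *
s=state()
row(s,[.5393,-.247,.24],np.pi/2+.087)
E
```

```text
t 7.27 pos [ 0.5402 -0.2474  0.073 ] rot [2.1223e+00 2.3142e+00 1.9000e-03] F [-0.7  0.8  3.2] M [0.14 0.02 0.03] w 0.0088 q [ 0.69  0.61 -0.51  1.78  0.38  0.85  1.66]
row [0.0006, -0.0007, -0.2226, 0.0006, 0.0001, -0.0002]
```

>>> servo_tool --pt "0 0 -0.02 0 0 0 -1" --pt "0 0 -0.05 0 0 0 -1" --pt "0 0 -0.1 0 0 0 -1" --pt "0 0 -0.15 0 0 0 -1" --pt "0 0 -0.2 0 0 0 -1" --pt "0 0 -0.2226 0 0 0 -1" --pt "0 0 -0.2226 0 0 0 -1"

```text
t: 7.85
ee_pos: [0.5421, -0.2477, 0.2448]
tcp_rot: [2.118, 2.309, 0.006]
ft_force: [0.3, -0.0, -1.0]
width: 0.0088
```

```bash
python3 - <<'E'
from h import *
s=state()
g=grab_frame("wrist");cv2.imwrite("pics/w9.png",g["frame"][:,:,::-1])
g=grab_frame("scene");crop(g["frame"],330,20,200,200,3,"pics/s9.png")
row(s,[.4973,.1643,.19],np.pi/2)
row(s,[.4973,.1643,.19],np.pi/2+.087)
E
```

```text
t 7.85 pos [ 0.5421 -0.2477  0.2448] rot [2.1175 2.3091 0.006 ] F [ 0.3 -0.  -1. ] M [ 0.14 -0.21  0.02] w 0.0088 q [ 0.75  0.43 -0.58  1.59  0.25  1.18  1.77]
row [0.5527, -0.0127, 0.0709, 0.0028, 0.0011, 0.0275]
row [0.5527, -0.0127, 0.0709, 0.0027, 0.0012, -0.0002]
```

View pics/w9.png

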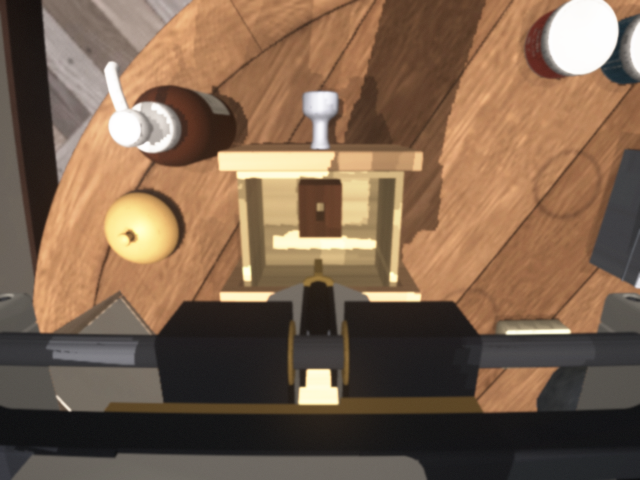

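View pics/s9.png

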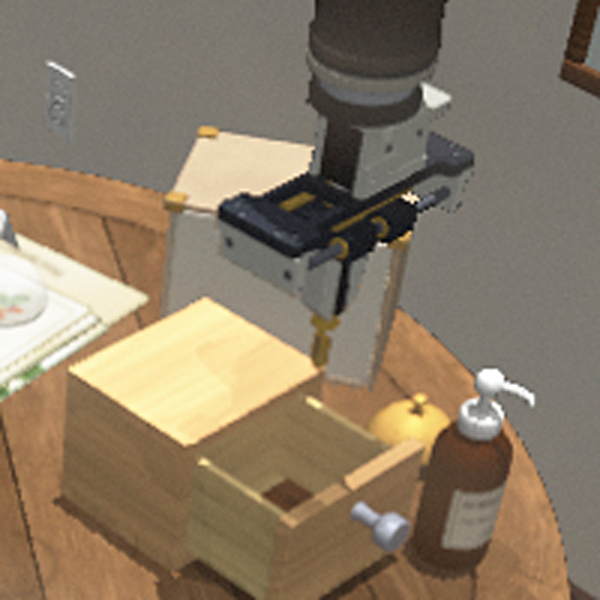

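>>> servo_tool --pt "0.05 0 0 0 0 0 -1" --pt "0.1 0 0 0 0 0 -1" --pt "0.15 0 0 0 0 0 -1" --pt "0.2 0.01 0 0 0 0.01 -1" --pt "0.25 0.01 0 0 0 0.0275 -1" --pt "0.3 0.02 0 0 0 0.0275 -1" --pt "0.35 0.02 0 0 0 0.0275 -1" --pt "0.4 0.03 0 0.003 0.001 0.0275 -1" --pt "0.45 0.03 0 0.003 0.001 0.0275 -1" --pt "0.5 0.031 0 0.003 0.001 0.0275 -1" --pt "0.54 0.031 0 0.003 0.001 0.0275 -1" --pt "0.55 0.031 0 0.003 0.001 0.0275 -1" --pt "0.55 0.031 0 0.003 0.001 0.0275 -1" --pt "0.55 0.031 0 0.003 0.001 0.0275 -1"

```text
t: 9.12
ee_pos: [0.5269, 0.1646, 0.2384]
tcp_rot: [-2.216, -2.217, 0.01]
ft_force: [0.0, 0.6, -0.3]
width: 0.0085
```

```bash
python3 - <<'E'
from h import *
s=state()
g=grab_frame("wrist");cv2.imwrite("pics/w10.png",g["frame"][:,:,::-1]);c=cam(g,s)
crop(g["frame"],260,160,120,90,6,"pics/w10c.png")
print(proj(c,[.4973,.1643,.077]))
E
```

```text
t 9.12 pos [0.5269 0.1646 0.2384] rot [-2.2158 -2.2172  0.0095] F [ 0.   0.6 -0.3] M [ 0.06 -0.12 -0.02] w 0.0085 q [ 0.1   0.4  -0.68  1.69  0.26  1.16  0.92]
[[317.49466195 189.36134692]]
```

View pics/w10.png

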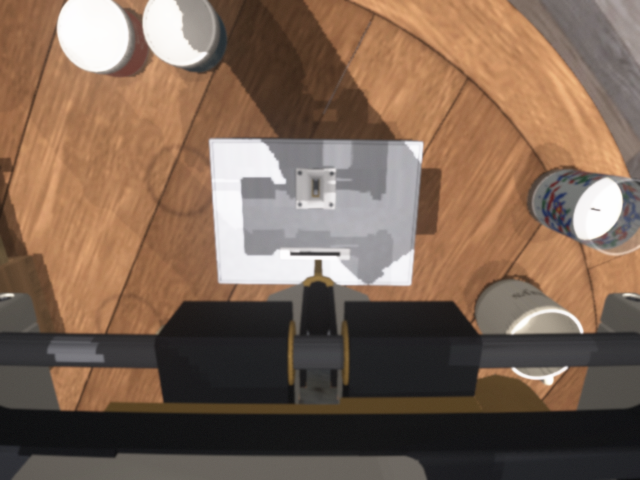

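View pics/w10c.png

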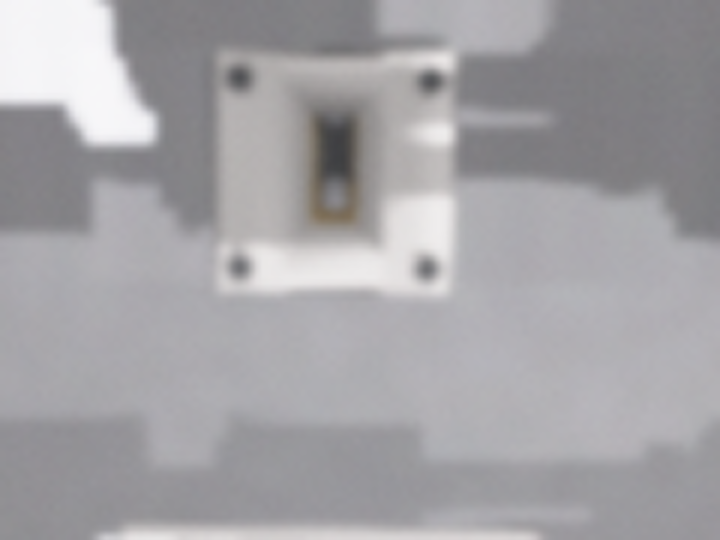

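```bash
python3 - <<'E'
from h import *
s=state(); g=grab_frame("wrist");c=cam(g,s)
def P(p,z): return atz(c,[260+(p[0]+.5)/6-.5,160+(p[1]+.5)/6-.5],z)
q=[P(p,.077) for p in [(239,77),(431,81),(427,268),(238,266)]]
print(np.round(q,4),np.mean(q,0),[np.linalg.norm(q[i]-q[i-1]).round(4) for i in range(4)])
print("yaws",[np.arctan2(*(a-b)[[0,1]]*np.array([-1,1])) for a,b in ((q[0]-0,q[1]),)], np.arctan2(-(q[1]-q[0])[0],(q[1]-q[0])[1]),np.arctan2(-(q[2]-q[3])[0],(q[2]-q[3])[1]),np.arctan2((q[3]-q[0])[1],(q[3]-q[0])[0]),np.arctan2((q[2]-q[1])[1],(q[2]-q[1])[0]))
o=[P(p,.077) for p in [(216,50),(458,52),(452,293),(218,293)]]; print("outer",np.mean(o,0),np.round(o,4))
print("slot c", P((334,165),.073))
M=R.from_rotvec(s["tcp_rot"]).as_matrix()
print("key tip pred",proj(c,s["ee_pos"]+M@[0,0,.05]), "flange", proj(c,s["ee_pos"]+M@[0,0,.01]))
print("tool z",M[:,2],"tool x",M[:,0])
crop(g["frame"],280,240,80,60,10,"pics/w11c.png")
E
```

```text
t 9.17 pos [0.5273 0.1636 0.2386] rot [-2.2184 -2.2154  0.0094] F [ 0.7 -1.1 -0.4] M [ 0.12 -0.13  0.06] w 0.009 q [ 0.11  0.4  -0.68  1.69  0.26  1.16  0.92]
[[0.4835 0.1481 0.077 ]
 [0.484  0.175  0.077 ]
 [0.5107 0.1747 0.077 ]
 [0.5104 0.1475 0.077 ]] [0.49713794 0.16133727 0.077     ] [np.float64(0.0269), np.float64(0.027), np.float64(0.0267), np.float64(0.0272)]
yaws [np.float64(3.1201967125810173)] -0.021395941008776002 -0.011458936534131848 -0.01929842903778403 -0.012446375256930287
outer [0.49709112 0.16165545 0.077     ] [[0.4797 0.1449 0.077 ]
 [0.48   0.1788 0.077 ]
 [0.5143 0.1783 0.077 ]
 [0.5143 0.1446 0.077 ]]
slot c [0.49643365 0.16134855 0.073     ]
key tip pred [[317.93841992 267.09489932]] flange [[317.94027124 296.3473899 ]]
tool z [-8.79111409e-03  3.48265634e-04 -9.99961297e-01] tool x [1.36288022e-03 9.99999015e-01 3.36297071e-04]
```

View pics/w11c.png

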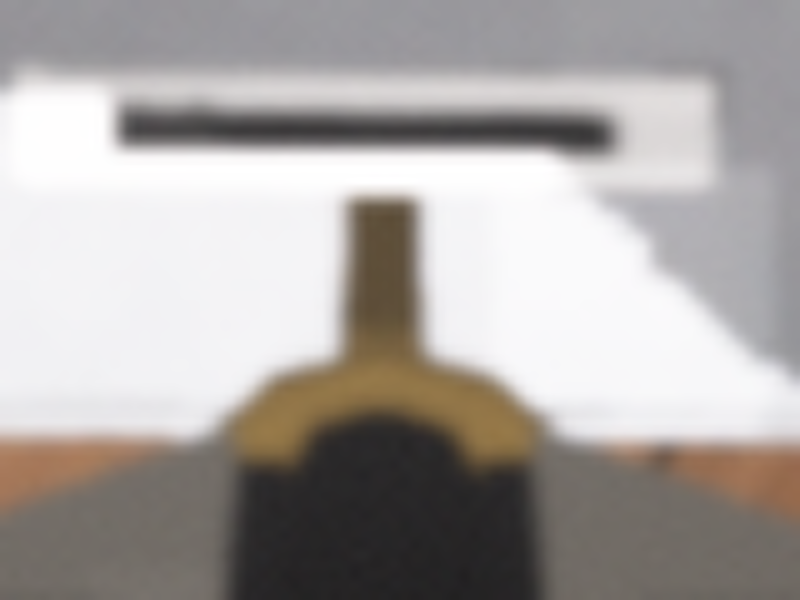

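```bash
python3 - <<'E'
from h import *
s=state()
row(s,[.497,.1625,.142],np.pi/2-.012)
E
```

```text
t 9.22 pos [0.5276 0.1632 0.2389] rot [-2.2197 -2.2144  0.0087] F [ 0.3 -0.9 -1.4] M [ 0.14 -0.16 -0.  ] w 0.0088 q [ 0.11  0.4  -0.68  1.69  0.26  1.16  0.92]
row [-0.0011, -0.0397, 0.1295, -0.0026, -0.0001, 0.0031]
```

>>> servo_tool --pt "-0.0005 -0.0397 0.02 -0.0026 0 0.003 -1" --pt "-0.0008 -0.0397 0.06 -0.0026 0 0.003 -1" --pt "-0.0008 -0.0397 0.1 -0.0026 0 0.003 -1" --pt "-0.0008 -0.0397 0.12 -0.0026 0 0.003 -1" --pt "-0.0008 -0.0397 0.1295 -0.0026 0 0.003 -1" --pt "-0.0008 -0.0397 0.1295 -0.0026 0 0.003 -1" --pt "-0.0008 -0.0397 0.1295 -0.0026 0 0.003 -1"

```text
t: 9.8
ee_pos: [0.4976, 0.1621, 0.1424]
tcp_rot: [-2.236, -2.206, -0.001]
ft_force: [-0.1, 0.2, 1.1]
width: 0.0089
```

```bash
python3 - <<'E'
from h import *
s=state()
g=grab_frame("wrist");cv2.imwrite("pics/w12.png",g["frame"][:,:,::-1]);c=cam(g,s)
crop(g["frame"],260,210,120,90,6,"pics/w12c.png")
M=R.from_rotvec(s["tcp_rot"]).as_matrix();print(M[:,2],M[:,0])
print("tip pred",proj(c,s["ee_pos"]+M@[0,0,.05]),"lock",proj(c,[.497,.1625,.077]))
for n in range(4): s=state()
E
```

```text
t 9.8 pos [0.4976 0.1621 0.1424] rot [-2.2360e+00 -2.2065e+00 -5.0000e-04] F [-0.1  0.2  1.1] M [ 0.11 -0.13 -0.02] w 0.0089 q [ 0.08  0.45 -0.66  1.88  0.34  0.92  0.82]
[ 8.06869384e-05  4.13397661e-04 -9.99999911e-01] [1.32703558e-02 9.99911859e-01 4.14432005e-04]
tip pred [[317.94339501 267.09540577]] lock [[318.5842577  257.44118762]]
t 9.85 pos [0.4979 0.1625 0.143 ] rot [2.2356e+00 2.2068e+00 2.2000e-03] F [-0.2 -0.5 -0.7] M [ 0.1  -0.12 -0.  ] w 0.0088 q [ 0.07  0.45 -0.66  1.88  0.34  0.92  0.82]
t 9.85 pos [0.4979 0.1625 0.143 ] rot [2.2356e+00 2.2068e+00 2.2000e-03] F [-0.2 -0.5 -0.7] M [ 0.1  -0.12 -0.  ] w 0.0088 q [ 0.07  0.45 -0.66  1.88  0.34  0.92  0.82]
t 9.85 pos [0.4979 0.1625 0.143 ] rot [2.2356e+00 2.2068e+00 2.2000e-03] F [-0.2 -0.5 -0.7] M [ 0.1  -0.12 -0.  ] w 0.0088 q [ 0.07  0.45 -0.66  1.88  0.34  0.92  0.82]
t 9.85 pos [0.4979 0.1625 0.143 ] rot [2.2356e+00 2.2068e+00 2.2000e-03] F [-0.2 -0.5 -0.7] M [ 0.1  -0.12 -0.  ] w 0.0088 q [ 0.07  0.45 -0.66  1.88  0.34  0.92  0.82]
```

View pics/w12c.png

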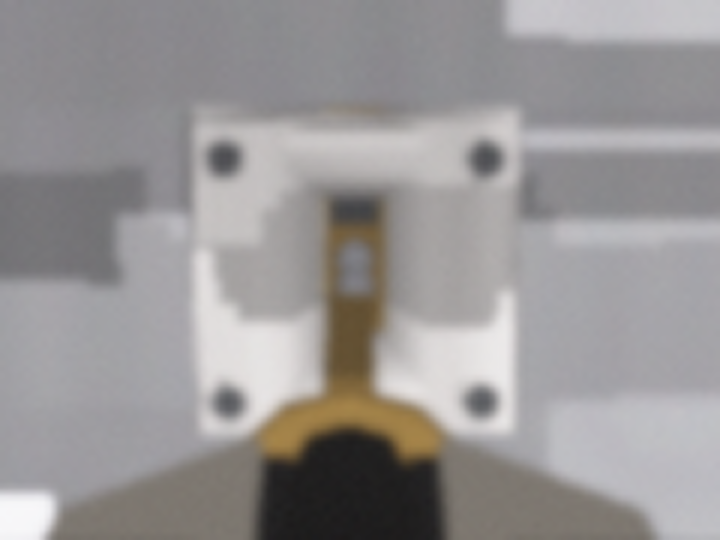

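```bash
python3 - <<'E'
from h import *
s=state()
s["ee_pos"]=np.array([0.4976,0.1621,0.1424]); s["tcp_rot"]=np.array([-2.2360,-2.2065,-.0005])
g=grab_frame("wrist");c=cam(g,s)
def P(p,z): return atz(c,[260+(p[0]+.5)/6-.5,210+(p[1]+.5)/6-.5],z)
q=np.array([P(p,.077) for p in [(224,158),(486,158),(482,402),(228,402)]])
print(q.round(4),q.mean(0)-s["ee_pos"],[np.linalg.norm(q[i]-q[i-1]).round(4) for i in range(4)])
E
```

```text
t 9.85 pos [0.4979 0.1625 0.143 ] rot [2.2356e+00 2.2068e+00 2.2000e-03] F [-0.2 -0.5 -0.7] M [ 0.1  -0.12 -0.  ] w 0.0088 q [ 0.07  0.45 -0.66  1.88  0.34  0.92  0.82]
[[0.4828 0.1493 0.077 ]
 [0.4831 0.1763 0.077 ]
 [0.5101 0.176  0.077 ]
 [0.5098 0.149  0.077 ]] [-0.00115383  0.00054686 -0.0654    ] [np.float64(0.027), np.float64(0.027), np.float64(0.027), np.float64(0.027)]
```

>>> servo_tool --pt "0.0007 -0.0009 0.008 0 0 0 -1" --pt "0.0007 -0.0009 0.016 0 0 0 -1" --pt "0.0007 -0.0009 0.022 0 0 0 -1" --pt "0.0007 -0.0009 0.028 0 0 0 -1" --pt "0.0007 -0.0009 0.033 0 0 0 -1" --pt "0.0007 -0.0009 0.033 0 0 0 -1"

```text
t: 10.4
ee_pos: [0.4969, 0.1631, 0.1175]
tcp_rot: [-2.235, -2.207, -0.001]
ft_force: [-0.8, -0.4, -1.0]
width: 0.0087
```

```bash
python3 - <<'E'
from h import *
s=state()
g=grab_frame("wrist");crop(g["frame"],260,210,120,90,6,"pics/w13c.png")
E
```

```text
t 10.4 pos [0.4969 0.1631 0.1175] rot [-2.2352e+00 -2.2074e+00 -1.0000e-03] F [-0.8 -0.4 -1. ] M [ 0.12 -0.15 -0.03] w 0.0087 q [ 0.06  0.48 -0.64  1.91  0.37  0.87  0.79]
```

View pics/w13c.png

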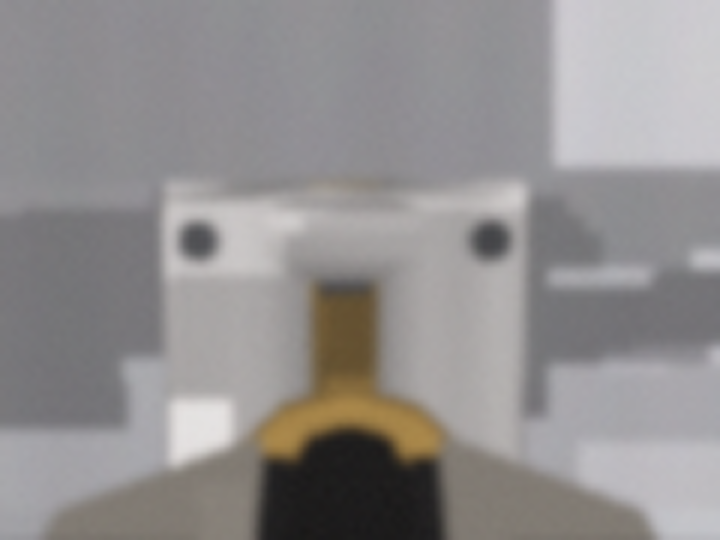

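>>> servo_tool --pt "0 0 0.006 0 0 0 -1" --pt "0 0 0.012 0 0 0 -1" --pt "0 0 0.016 0 0 0 -1" --pt "0 0 0.018 0 0 0 -1" --pt "0 0 0.018 0 0 0 -1"

```text
t: 10.87
ee_pos: [0.4975, 0.1634, 0.1045]
tcp_rot: [2.235, 2.207, 0.003]
ft_force: [0.6, -0.5, 3.3]
width: 0.0087
```

```bash
python3 -c "
from h import *
state()"
```

```text
t 10.87 pos [0.4975 0.1634 0.1045] rot [2.2349 2.2072 0.0027] F [ 0.6 -0.5  3.3] M [ 0.06 -0.31 -0.  ] w 0.0087 q [ 0.05  0.49 -0.63  1.92  0.38  0.84  0.77]
```

>>> servo_tool --pt "0 0 0.004 0 0 0.014 -1" --pt "0 0 0.006 0 0 -0.014 -1" --pt "0 0 0.008 0 0 0.014 -1" --pt "0 0 0.01 0 0 -0.014 -1" --pt "0 0 0.012 0 0 0.014 -1" --pt "0 0 0.012 0 0 0 -1"

```text
t: 11.37
ee_pos: [0.4977, 0.1634, 0.0957]
tcp_rot: [2.241, 2.201, 0.003]
ft_force: [-0.9, -0.3, 2.6]
width: 0.0091
```

```bash
python3 -c "
from h import *
state()
g=grab_frame('wrist');crop(g['frame'],260,210,120,90,6,'pics/w14c.png')"
```

```text
t 11.37 pos [0.4977 0.1634 0.0957] rot [2.2406 2.2009 0.0032] F [-0.9 -0.3  2.6] M [ 0.02  0.04 -0.05] w 0.0091 q [ 0.04  0.5  -0.62  1.93  0.39  0.83  0.76]
```

View pics/w14c.png

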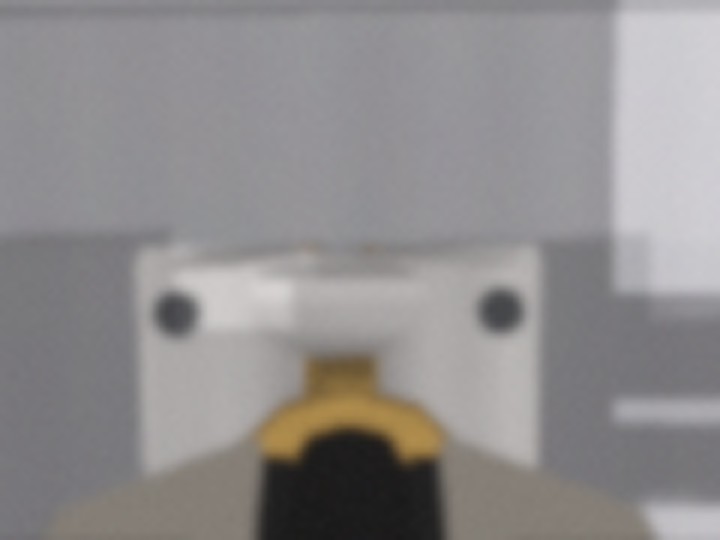

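>>> servo_tool --pt "0 0 0.004 0 0 0.015 -1" --pt "0 0 0.007 0 0 -0.015 -1" --pt "0 0 0.01 0 0 0.015 -1" --pt "0 0 0.013 0 0 -0.015 -1" --pt "0 0 0.015 0 0 0.015 -1" --pt "0 0 0.015 0 0 -0.015 -1" --pt "0 0 0.015 0 0 0 -1" --pt "0 0 0.015 0 0 0 -1"

```text
t: 12.08
ee_pos: [0.4983, 0.1635, 0.0866]
tcp_rot: [2.232, 2.207, 0.005]
ft_force: [-6.9, -5.6, 30.0]
width: 0.0089
```

```bash
python3 -c "
from h import *
state()
g=grab_frame('wrist');crop(g['frame'],260,210,120,90,6,'pics/w15c.png')
g=grab_frame('scene');crop(g['frame'],220,180,140,130,4,'pics/s15.png')"
```

```text
t 12.08 pos [0.4983 0.1635 0.0866] rot [2.232  2.2066 0.0047] F [-6.9 -5.6 30. ] M [-1.08  1.6   0.  ] w 0.0089 q [ 0.03  0.52 -0.61  1.94  0.41  0.81  0.75]
```

View pics/w15c.png

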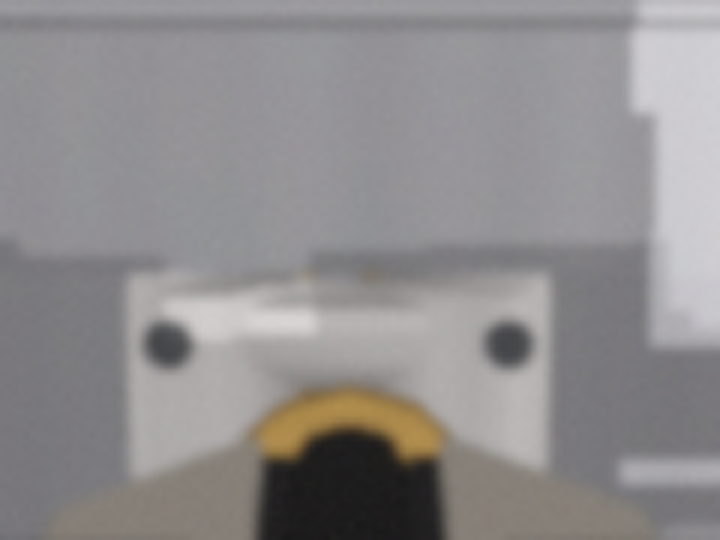

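View pics/s15.png

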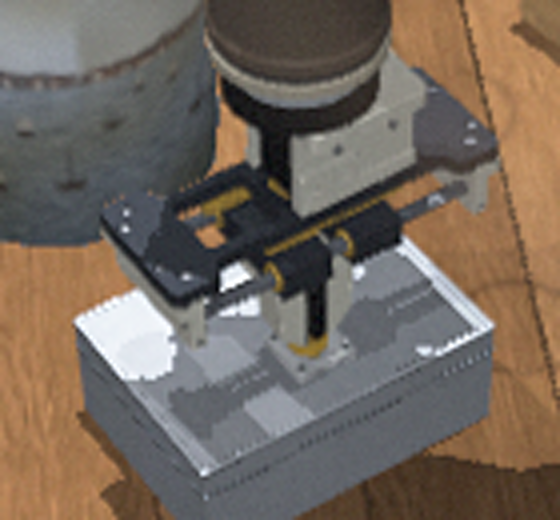

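>>> servo_tool --pt "0 -0.0005 0.0025 0 0 0.012 -1" --pt "-0.0003 -0.0007 0.0025 0 0 -0.012 -1" --pt "-0.0003 -0.0008 0.0025 0 0 0.008 -1" --pt "-0.0004 -0.0008 0.0018 0 0 0 -1" --pt "-0.0004 -0.0008 0.0015 0 0 0 -1"

```text
t: 12.6
ee_pos: [0.4982, 0.1635, 0.0868]
tcp_rot: [2.228, 2.209, 0.006]
ft_force: [-3.2, -2.5, 16.0]
width: 0.0086
```

```bash
python3 -c "
from h import *
s=state(); row(s,[.497,.163,.0855],-.012-.04)"
```

```text
t 12.6 pos [0.4982 0.1635 0.0868] rot [2.2282 2.2086 0.0063] F [-3.2 -2.5 16. ] M [-0.39  0.7  -0.04] w 0.0086 q [ 0.03  0.52 -0.61  1.94  0.41  0.8   0.75]
row [-0.0006, -0.0015, 0.0017, 0.0015, -0.0015, 0.5137]
```

>>> servo_tool --pt "0 -0.0005 0.0015 0 0 0.03 -1" --pt "0 -0.0006 0.0015 0 0 0.065 -1" --pt "0 -0.0007 0.0015 0 0 0.1 -1" --pt "0 -0.0008 0.0015 0 0 0.135 -1" --pt "-0.0002 -0.0009 0.0015 0 0 0.17 -1" --pt "-0.0003 -0.001 0.0015 0 0 0.205 -1" --pt "-0.0004 -0.0011 0.0015 0 0 0.24 -1" --pt "-0.0005 -0.0012 0.0015 0 0 0.26 -1" --pt "-0.0005 -0.0012 0.0015 0 0 0.26 -1"

```text
t: 13.35
ee_pos: [0.4979, 0.1623, 0.0868]
tcp_rot: [2.925, 1.135, 0.01]
ft_force: [-2.1, -4.8, 16.1]
width: 0.0086
```

```bash
python3 -c "
from h import *
s=state(); row(s,[.497,.163,.0855],-.012-.04)
g=grab_frame('wrist');cv2.imwrite('pics/w16.png',g['frame'][:,:,::-1])"
```

```text
t 13.35 pos [0.4979 0.1623 0.0868] rot [2.925  1.1347 0.0099] F [-2.1 -4.8 16.1] M [-1.18  0.5   0.03] w 0.0086 q [-0.12  0.47 -0.4   1.96  0.27  0.76  0.06]
row [-0.0002, -0.0015, 0.0017, 0.0013, -0.0021, 0.2521]
```

View pics/w16.png

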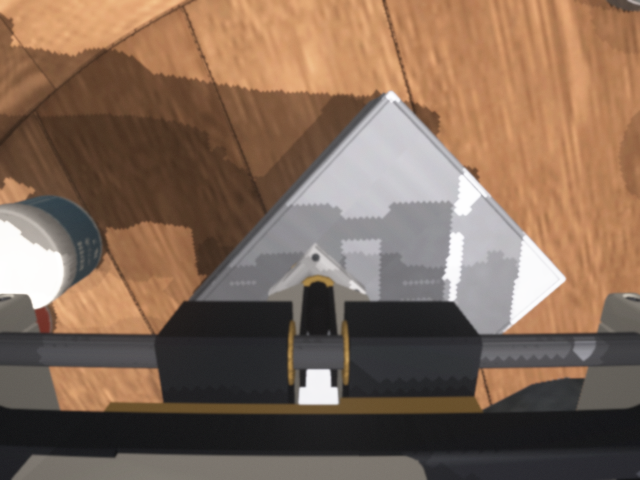

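Turning well, with z still at 0.0868. Next is the second half, about 45° more.

>>> servo_tool --pt "0 0 0.0015 0 0 0.03 -1" --pt "0 -0.0003 0.0015 0 0 0.065 -1" --pt "0 -0.0005 0.0015 0 0 0.1 -1" --pt "0 -0.0007 0.0015 0 0 0.135 -1" --pt "0 -0.0009 0.0015 0 0 0.17 -1" --pt "0 -0.001 0.0015 0 0 0.205 -1" --pt "0 -0.001 0.0015 0 0 0.235 -1" --pt "0 -0.001 0.0015 0 0 0.25 -1" --pt "0 -0.001 0.0015 0 0 0.25 -1" --pt "0 -0.001 0.0015 0 0 0.25 -1" --pt "0 -0.001 0.0015 0 0 0.25 -1" --pt "0 -0.001 0.0015 0 0 0.25 -1"

```text
t: 14.4
ee_pos: [0.497, 0.1619, 0.0867]
tcp_rot: [3.138, -0.067, 0.011]
ft_force: [-6.4, -5.3, 20.4]
width: 0.0084
```

```bash
python3 -c "
from h import *
s=state(); row(s,[.497,.163,.0855],-.012-.04)
M=R.from_rotvec(s['tcp_rot']).as_matrix();print('toolx angle',np.arctan2(M[1,0],M[0,0]))
g=grab_frame('wrist');cv2.imwrite('pics/w17.png',g['frame'][:,:,::-1])
g=grab_frame('scene');cv2.imwrite('pics/s17.png',g['frame'][:,:,::-1])"
```

```text
t 14.4 pos [0.497  0.1619 0.0867] rot [ 3.1378 -0.067   0.0112] F [-6.4 -5.3 20.4] M [-1.44  1.46  0.06] w 0.0084 q [-0.27  0.45 -0.2   1.97  0.14  0.73 -0.59]
row [-0.0001, -0.0015, 0.0016, 0.0009, -0.0023, 0.003]
toolx angle -0.04270057573833407
```

View pics/w17.png

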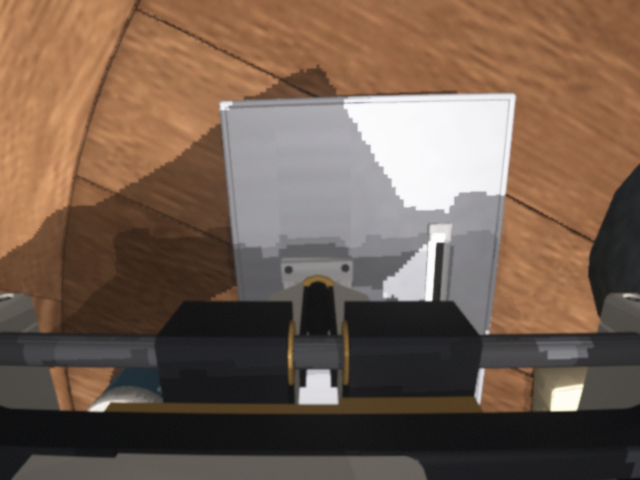

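View pics/s17.png

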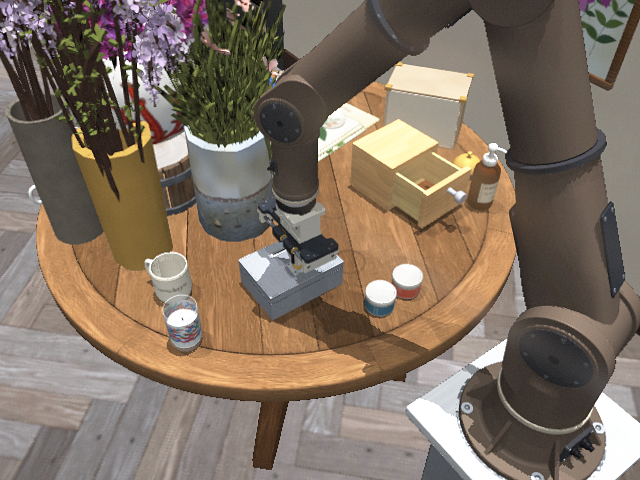

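```bash
python3 -c "
from h import *
state(); print(env.hand_in()); state()"
```

```text
t 14.5 pos [0.497  0.1619 0.0867] rot [ 3.1378 -0.067   0.0112] F [-7.3 -5.  20.3] M [-1.36  1.57  0.08] w 0.0088 q [-0.27  0.45 -0.2   1.97  0.14  0.73 -0.59]
the job is handed in; nothing more can be done
None
the job is handed in; nothing more can be done
```

The key is home in the lock and held turned clockwise, so you can lift the lid. The job was handed in at 14.5 s and gave no verdict.

- **Drawer:** I pulled it open by the knob until it met its stop; the tool moved about 95 mm.
- **Key in the lock:** I lifted the key out and wiggled it down past the pins. It came to rest on a hard stop: tool height 86.7–86.8 mm, against 87 mm expected with the flange on the plate. That height held under 16 to 30 N of push, and while turning.
- **Turn:** The gripper turned about 1.6 rad from the lock's rest direction. Allowing for the 0.1 rad of play, I work the barrel out at about 1.5 rad; I did not measure it directly.
- **Final hold:** The grip is set at 60 N, the fingers are 8.8 mm apart on the 9 mm bow, and about 20 N still presses the key down.

The last scene picture shows the tins, mug and candle standing where they were. The soap is hidden behind the arm there; the gripper never came near it.

Two readings did not match expectations. On the knob, the fingers stopped about 27 mm apart instead of the stated 20 mm, and 4 mm higher than commanded, yet the pull worked. The cameras placed the lock up to 2 mm apart sideways, so I aimed by the wrist camera.

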